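# Unhook two basket hangers and put each away in its own pan

### The job

Two steel basket hangers from the steeping bath lie on the rubber drying mat, the hook of one caught through the eye of the other. Work them apart low over the mat - lift the hooked one a little and twist it until its tip slips back out of the eye, never hoisting them as a dangling pair - and lay each hanger lengthwise and flat, eye standing up, wholly inside one of the two empty white pans, one hanger to a pan, setting it down rather than dropping it. Leave the hangers already in the other pans where they are and do not disturb the glassware.

Things in the scene. Friction and masses are not known exactly. Their poses are not given: they have to be found in the camera images.
- hanger_a: steel basket hanger lying flat on the mat; its EYE is caught: hanger_b's hook passes through it. One 8 mm round rod, 164 mm long, 0.125 kg: an upright closed eye at its -x end, a straight shank, a flat open hook at its +x end. Origin midway along, on the underside (rod centreline 4 mm above it); z up when it lies flat with the eye standing up. Details at its points
- hanger_b: steel basket hanger of the same shape and axes as hanger_a; its HOOK is caught: the round end passes through hanger_a's eye and rests on the rod at the eye's bottom. So its hook end is raised 8 mm and it lies rolled about 17 degrees about its length. Both hangers lie in line, +x axes within a few degrees of each other; its rod has about 10 mm play all round in the eye
- hanger_a_eye (a point): centre of the eye of hanger_a (body x -59, y 0, z +23 mm). Every eye is a welded ring without a gap, 30 mm inside and 46 mm outside, standing in the body's x-z plane; the rod at its bottom runs on into the shank, so its top is 46 mm above what it lies on
- hanger_a_hook (a point): centre of the hook of hanger_a (body x +57, y 0, z +4 mm). Every hook is half-round and flat in the body's x-y plane, 34 mm inside, 50 mm outside: from the shank (x +12) the rod bends out to y +21 at x +38 mm, goes round the +x end (x +82 mm) and stops at its tip at x +50, y -22 mm; the gap between tip and shank is open
- hanger_b_eye (a point): centre of the eye of hanger_b (body x -59, y 0, z +23 mm)
- hanger_b_hook (a point): centre of hanger_b's hook (body x +57, y 0, z +4 mm). To unhook: raise it about 8 mm, turn hanger_b 90 to 110 degrees about the vertical through this point, counter-clockwise from above (shank swings to its tip side, its own -y), then draw it about 60 mm along its own +x of that moment. Hooked: about 22 mm from hanger_a_eye, at most 36 mm
- hanger_a_shank (a point): grip point of hanger_a (body x -10, y 0, z +4 mm), on the centreline of the straight shank, near the centre of mass; the straight part runs from x -59 to +12 mm
- hanger_b_shank (a point): grip point of hanger_b (body x -10, y 0, z +4 mm), on the centreline of its straight shank; about 11 mm above the bench at the start
- pan_empty_1: an empty pan: shallow white plastic pan, outside 206 mm long (its x), 86 mm wide (its y), 30 mm high, 3 mm floor and walls; fixed, origin under its centre, 3 mm above the bench. The four pans stand side by side in a row on a black liner, 90 mm apart, in any order
- pan_empty_2: the other empty pan: shallow white plastic pan, outside 206 mm long (its x), 86 mm wide (its y), 30 mm high, 3 mm floor and walls; fixed, origin under its centre, 3 mm above the bench
- pan_full_1: pan that already holds a hanger (stored_1): shallow white plastic pan, outside 206 mm long (its x), 86 mm wide (its y), 30 mm high, 3 mm floor and walls; fixed, origin under its centre, 3 mm above the bench
- pan_full_2: pan that already holds a hanger (stored_2): shallow white plastic pan, outside 206 mm long (its x), 86 mm wide (its y), 30 mm high, 3 mm floor and walls; fixed, origin under its centre, 3 mm above the bench
- stored_1: loose hanger already put away in pan_full_1, same shape as hanger_a; leave it there
- stored_1_eye (a point): centre of the eye of stored_1
- stored_1_hook (a point): centre of the hook of stored_1
- stored_2: loose hanger already put away in pan_full_2, same shape as hanger_a; leave it there
- stored_2_eye (a point): centre of the eye of stored_2
- stored_2_hook (a point): centre of the hook of stored_2
- mat: black rubber drying mat, 330 x 130 x 3 mm, fixed, under the hooked pair (its long side and x axis run along the pair, same way as the hangers' x); origin under its centre. A loose vial cap (27 mm wide, 11 mm high) lies near its +x, +y corner
- flask: loose conical glass flask, 86 mm across the foot, 136 mm high, origin at the centre of its underside, at the far side; leave alone
- dish: glass dish, loose, 100 mm across, 50 mm high, origin at the centre of its underside, at the far side; leave alone
- vial_1: loose capped glass sample vial, 32 mm across, 75 mm high, origin at the centre of its underside, at the far side; leave alone
- vial_2: loose capped glass sample vial like vial_1; leave alone
Mind the look-alikes: they are no part of the job. What is shaped like the stored_1 but yellow is not meant.

How it is judged (in metres and radians):
On the way:
1. The hangers are unhooked: the hook centre of one is more than 50 mm from the eye centre of the other (distance between hanger_b_hook and hanger_a_eye above 0.05 m), for 0.2 s.
At the end, for the whole second after the job is handed in: hanger_a and hanger_b each lie at rest in a different one of the two empty pans, lengthwise, wholly inside the walls and flat on the floor (within about 8 degrees, eye up); stored_1 and stored_2 still lie flat inside their own pans in the same way (((x of hanger_a_hook in the frame of pan_empty_1 between -0.082 and 0.082 m and y of hanger_a_hook in the frame of pan_empty_1 between -0.022 and 0.022 m and z of hanger_a_hook in the frame of pan_empty_1 below 0.013 m and x of hanger_a_eye in the frame of pan_empty_1 between -0.084 and 0.084 m and y of hanger_a_eye in the frame of pan_empty_1 between -0.039 and 0.039 m and z of hanger_a_eye in the frame of pan_empty_1 below 0.034 m and angle between each of hanger_a, hanger_b's own z axis and vertical below 0.15 rad and x of hanger_b_hook in the frame of pan_empty_2 between -0.082 and 0.082 m and y of hanger_b_hook in the frame of pan_empty_2 between -0.022 and 0.022 m and z of hanger_b_hook in the frame of pan_empty_2 below 0.013 m and x of hanger_b_eye in the frame of pan_empty_2 between -0.084 and 0.084 m and y of hanger_b_eye in the frame of pan_empty_2 between -0.039 and 0.039 m and z of hanger_b_eye in the frame of pan_empty_2 below 0.034 m) or (x of hanger_a_hook in the frame of pan_empty_2 between -0.082 and 0.082 m and y of hanger_a_hook in the frame of pan_empty_2 between -0.022 and 0.022 m and z of hanger_a_hook in the frame of pan_empty_2 below 0.013 m and x of hanger_a_eye in the frame of pan_empty_2 between -0.084 and 0.084 m and y of hanger_a_eye in the frame of pan_empty_2 between -0.039 and 0.039 m and z of hanger_a_eye in the frame of pan_empty_2 below 0.034 m and angle between each of hanger_a, hanger_b's own z axis and vertical below 0.15 rad and x of hanger_b_hook in the frame of pan_empty_1 between -0.082 and 0.082 m and y of hanger_b_hook in the frame of pan_empty_1 between -0.022 and 0.022 m and z of hanger_b_hook in the frame of pan_empty_1 below 0.013 m and x of hanger_b_eye in the frame of pan_empty_1 between -0.084 and 0.084 m and y of hanger_b_eye in the frame of pan_empty_1 between -0.039 and 0.039 m and z of hanger_b_eye in the frame of pan_empty_1 below 0.034 m)) and linear speed of each of hanger_a, hanger_b below 0.02 m/s and angular speed of each of hanger_a, hanger_b below 0.2 rad/s and x of stored_1_hook in the frame of pan_full_1 between -0.082 and 0.082 m and y of stored_1_hook in the frame of pan_full_1 between -0.022 and 0.022 m and z of stored_1_hook in the frame of pan_full_1 below 0.013 m and x of stored_1_eye in the frame of pan_full_1 between -0.084 and 0.084 m and y of stored_1_eye in the frame of pan_full_1 between -0.039 and 0.039 m and z of stored_1_eye in the frame of pan_full_1 below 0.034 m and angle between each of stored_1, stored_2's own z axis and vertical below 0.15 rad and x of stored_2_hook in the frame of pan_full_2 between -0.082 and 0.082 m and y of stored_2_hook in the frame of pan_full_2 between -0.022 and 0.022 m and z of stored_2_hook in the frame of pan_full_2 below 0.013 m and x of stored_2_eye in the frame of pan_full_2 between -0.084 and 0.084 m and y of stored_2_eye in the frame of pan_full_2 between -0.039 and 0.039 m and z of stored_2_eye in the frame of pan_full_2 below 0.034 m); the robot touches nothing.
It fails at once if a hanger is dropped, thrown or left dangling: its shank more than 80 mm above the bench while the fingers do not touch it ((height (world z) of hanger_a_shank above 0.08 m and contact force between the fingers and hanger_a below 0.01 N) or (height (world z) of hanger_b_shank above 0.08 m and contact force between the fingers and hanger_b below 0.01 N)).
It fails at once if glassware (flask, dish or a vial) is shifted more than 30 mm or tipped more than 25 degrees (distance of any of flask, dish, vial_1, vial_2 from where it was at the start of the episode above 0.03 m or angle between any of flask, dish, vial_1, vial_2's own z axis and vertical above 0.44 rad).
It also fails if it takes over 58 s, if anything falls off the work surface, if the arm or the gripper's body presses on something with over 40 N, if the wrist force passes 120 N, or if a joint passes its speed limit or range.

### The arm

A 7-joint arm with a two-finger parallel gripper is mounted at the origin on the work surface. World frame = base frame: x ahead of the robot, y to its left, z up, the work surface at z = 0. Lengths are in m, angles in degrees, forces in N, time in s.
With the tool pointing down it reaches from about 0.425 to 0.95 m from the base axis. Payload 4.7 kg.
Tool frame: the origin (TCP) lies where the fingers leave the gripper's body, on its centre line; the fingertips stand 70 mm ahead of it and the grasp point (between the pads) lies 51 mm ahead of it; z points along the fingers, y is the direction in which the jaws open and shut (so a half turn about z gives the same grasp; the last joint's range is limited). The gripper opens to 87 mm and grips with 3 to 60 N. Pads are 19 mm wide; open, the fingers measure 117 mm over their backs; the gripper's body (75 mm by 190 mm) begins 51 mm behind the grasp point.
Start: joints at [-68.463, 26.849, -2.785, 87.806, 1.381, 65.374, -4.715], TCP at [0.266, 0.62, 0.292] pointing down, gripper open.
Joint ranges: [-148.3, 148.3], [-19.14, 114.17], [-79.39, 73.82], [5.75, 140.21], [-59.74, 239.74], [12.07, 113.84], [-152.46, 152.46]. Speed limits (degrees/s): [147.25, 147.25, 180, 180, 180, 180, 180].

### API

Orientations are given as a 3x3 rotation matrix whose columns are the frame's x, y, z axes.
In Python, from rig import read_state, snapshot, get_calibration, close_job gives the robot as it stands.
- The arm moves only by the tool carry_out, never from a script. Its argument "deltas" is a list of rows, each a list of 7 numbers: the shift along the tool's x, y, z in m, then the turn, a rotation vector about the tool's x, y, z in degrees, then the closure, from 0 (fully open) to 1 (shut). In form: [[dx, dy, dz, wx, wy, wz, grip], ...]. A call has 1 to 20 rows; each row shifts and turns the commanded pose from where the row before left it, along the tool's axes as they then stand; what a row does not reach is not made up. A row lasts 1/12 s, in which the tool goes at most 41.7 mm and 7.16 degrees, less where a joint would pass 70% of its speed; a pose out of reach is approached as far as the arm can. A call with a gripper value outside its range is refused whole. The fingers move at their own pace and stop on an object; "newtons" is the grip in N (left out, the last holds). Time passes only in rows, so rows that do not move let the fingers close. It gives the time, the measured TCP pose, the force and the opening at its end, in the units of the state.
- read_state(): the state, without advancing time (a new reading comes with each control period).
- snapshot(name): name is "side" or "top" or "wrist"; returns the picture (420x560x3 uint8, red, green, blue); there is no depth.
- get_calibration(name): a dict with "K" (3x3 intrinsics, pixels), "R" (3x3) and "t" (3): a world point X has camera coordinates R X + t. Camera axes: x right, y down, z forward; pixel columns grow to the right and rows downward; lengths in m; the calibration is good to about 2 mm. A picture is of the moment at which its call begins: read the wrist's pose just before it. get_calibration takes no time and is no camera call; for the wrist camera it gives the pose at the moment of the call.
- close_job(): hands the job in, once; it reports no verdict.
The state is a dict: "time_s": time; "joint_pos": joint angles; "dq": joint speeds; "effort": joint torques, N m; "ee_pos": TCP position; "tcp_rot": TCP orientation; "ft_force": force on the tool from outside, world axes, zero at the start; "wrist_torque": the same for the moment, N m; "width": opening from 0.0 (shut) to 1.0 (fully open).
Only numpy, scipy, OpenCV 4.12 (cv2) and the standard library are available. Lean on these libraries where they do the work, as an engineer would, in place of code of your own. Each camera call takes 0.05 s, during which the arm holds its last target. There are 200 camera calls.

## Working session

There is one attempt and no reset: what is moved stays moved. The work goes in short steps, Python scripts to look and compute and a tool call to move; the robot and the scene stay as the last step left them, time stands still between calls to the robot, and variables do not carry over. Pictures are saved under pics/ and viewed, about 8 in all and at most 12, crops included, and the job is handed in when it is done.

Besides the shell and the picture viewer there is one more tool, called after "Call:" by a JSON object that holds its "op" and its "data", one argument or row to a line. carry_out: Moves the arm, as the interface text tells. Its arguments: {"type":"object","properties":{"deltas":{"type":"array","items":{"type":"array","items":{"type":"number"}}},"newtons":{"type":"number"}},"required":["deltas"]}

```bash
mkdir -p pics
cat > h.py <<'E'
import numpy as np, cv2
from rig import read_state, snapshot, get_calibration
def save(img,name,box=None,s=1):
    if box: img=img[box[1]:box[3],box[0]:box[2]]
    img=cv2.resize(img,None,fx=s,fy=s,interpolation=cv2.INTER_CUBIC)
    cv2.imwrite('pics/'+name,img[:,:,::-1])
def w(c,px,z):
    K,R,t=[np.array(c[k]) for k in 'KRt']
    d=R.T@np.linalg.inv(K)@np.array([px[0],px[1],1.]); o=-R.T@t
    return o+d*(z-o[2])/d[2]
def p(c,X):
    K,R,t=[np.array(c[k]) for k in 'KRt']
    v=K@(R@np.array(X)+t); return v[:2]/v[2]
E
python3 - <<'E'
from h import *
a=snapshot('top');b=snapshot('side')
cv2.imwrite('raw_top.png',a[:,:,::-1]);cv2.imwrite('raw_side.png',b[:,:,::-1])
save(a,'top1.png',s=1.42);save(b,'side1.png',s=1.42)
for n in('top','side'):
    c=get_calibration(n);print(n,np.round(c['K'],1).tolist(),np.round(-np.array(c['R']).T@c['t'],3),np.round(c['R'],2).tolist())
print(read_state())
E
```

```text
top [[487.3, 0.0, 276.6], [0.0, 487.3, 206.8], [0.0, 0.0, 1.0]] [ 0.308 -0.01   1.237] [[-0.07, -1.0, -0.0], [-0.98, 0.07, -0.2], [0.2, -0.01, -0.98]]
side [[507.9, 0.0, 274.6], [0.0, 507.9, 211.1], [0.0, 0.0, 1.0]] [-0.022 -1.143  1.006] [[0.89, -0.46, -0.02], [-0.29, -0.52, -0.8], [0.36, 0.72, -0.6]]
{'time_s': 0.1, 'joint_pos': array([-68.46302367,  26.89388585,  -2.7856904 ,  87.86952551,
         1.38111149,  65.37540991,  -4.71541504]), 'dq': array([-0.08207354, -0.0259628 , -0.07112653, -0.16562634, -0.06418722,
       -0.07454313,  0.02550037]), 'effort': array([ 1.10979519e-03, -5.09168851e+01, -8.10451526e-02, -2.36829776e+01,
       -6.14781515e-02,  3.45277588e-02,  5.09957772e-05]), 'ee_pos': array([0.26563356, 0.62005869, 0.29127066]), 'tcp_rot': array([[-9.19206062e-01,  3.93776293e-01, -6.68340343e-04],
       [ 3.93776856e-01,  9.19204471e-01, -1.71111697e-03],
       [-5.94558676e-05, -1.83604605e-03, -9.99998313e-01]]), 'ft_force': array([0.31986148, 0.28741831, 0.89489362]), 'wrist_torque': array([ 0.01836901,  0.02528171, -0.03905509]), 'width': 1.0012110856744734}
```

View pics/top1.png

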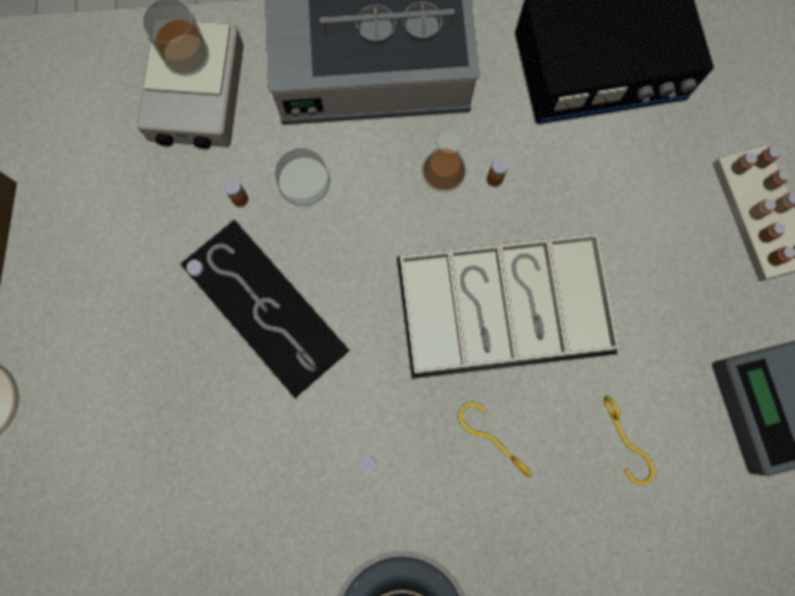

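Candidates (this view): the hooked steel pair on the mat, with the upper hanger's hook at (220,255) and the lower one's hook at (265,310) and eye at (306,360). The stored hangers are at (478,305) and (527,295). The yellow look-alikes at (495,440) and (630,440) are not meant. The pair on the mat is the right one. The empty pans are the outer ones, at (432,313) and (583,297). Next is a close crop.

Run:
```python
from h import *
a=cv2.imread('raw_top.png')[:,:,::-1];b=cv2.imread('raw_side.png')[:,:,::-1]
m=cv2.resize(a[150:285,120:255],(600,600),interpolation=cv2.INTER_CUBIC)
save(m,'mat1.png')
save(a,'pans1.png',(275,160,440,270),4.8)
```

```text
(no output)
```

View pics/mat1.png

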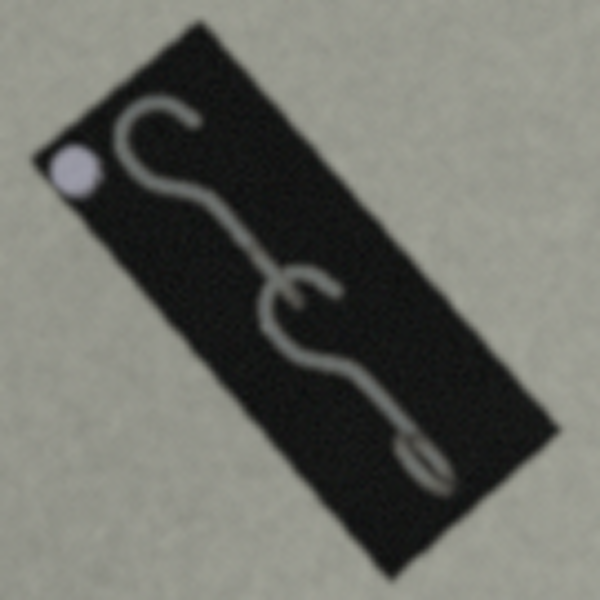

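View pics/pans1.png

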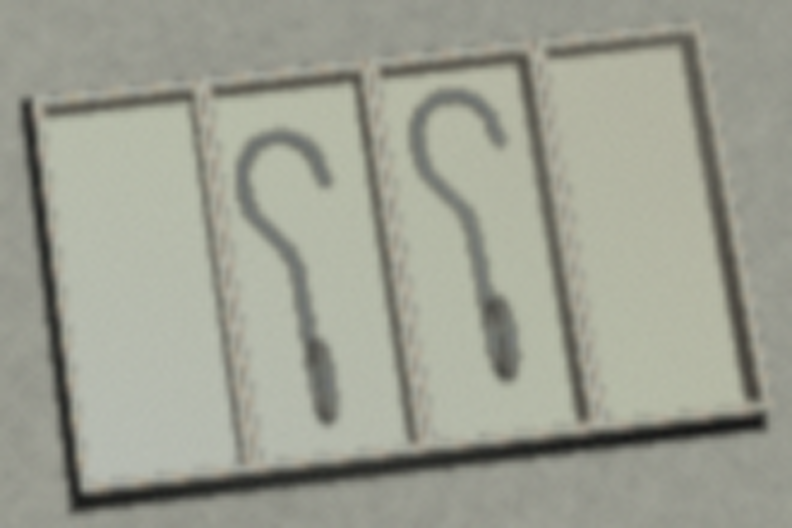

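The mat crop shows hanger A at the upper left (hook centre about (158,145)), with its eye at about (287,287). Hanger B has its hook centre at about (303,315) and its eye at (427,465). The vial cap is at (75,170). In the pan crop, the two outer pans are empty and the middle two hold the stored hangers.

Run:
```python
from h import *
c=get_calibration('top')
M=lambda x,y:(120-.5+(x+.5)/4.444,150-.5+(y+.5)/4.444)
P=lambda x,y:(275-.5+(x+.5)/4.8,160-.5+(y+.5)/4.8)
T=lambda x,y:(x/1.42,y/1.42)
def pr(n,q,z): X=w(c,q,z);print(n,np.round(X,4));return X
m=[pr('mat',M(*q),.003)[:2] for q in((202,20),(558,430),(392,580),(33,158))]
d=(m[0]+m[3]-m[1]-m[2]);print('mat c',np.mean(m,0),'yaw',np.degrees(np.arctan2(d[1],d[0])))
for n,h,e,zh,ze in(('A',(158,145),(287,287),.007,.026),('B',(303,315),(427,465),.015,.028)):
    H=pr(n+'hook',M(*h),zh);E=pr(n+'eye',M(*e),ze);v=H-E
    print(n,'len',np.hypot(*v[:2]),'yaw',np.degrees(np.arctan2(v[1],v[0])))
for q in((350,372),(380,402),(410,434)):pr('Bshank',M(*q),.011)
for q in((205,192),(225,215),(245,240)):pr('Ashank',M(*q),.007)
for q in((36,101),(690,28),(762,410),(75,492)):pr('pan outer top/corner',P(*q),.033)
for q in((198,95),(247,462),(538,45),(592,418)):pr('wall',P(*q),.033)
for n,q,z in(('vial1',(238,203),0),('dish',(305,190),0),('flask',(445,178),0),('vial2',(496,184),0)):pr(n,T(*q),z)
```

```text
mat [0.7236 0.2565 0.003 ]
mat [0.4637 0.06   0.003 ]
mat [0.3858 0.1585 0.003 ]
mat [0.6463 0.3577 0.003 ]
mat c [0.55485539 0.20819236] yaw 37.250471832357114
Ahook [0.6477 0.2834 0.007 ]
Aeye [0.5537 0.2076 0.026 ]
A len 0.12079463881728948 yaw 38.886215571469734
Bhook [0.5389 0.201  0.015 ]
Beye [0.4463 0.1328 0.028 ]
B len 0.11499440483115381 yaw 36.40081900403996
Bshank [0.5046 0.1761 0.011 ]
Bshank [0.4861 0.1598 0.011 ]
Bshank [0.4666 0.1436 0.011 ]
Ashank [0.6174 0.2567 0.007 ]
Ashank [0.6028 0.2455 0.007 ]
Ashank [0.5871 0.2344 0.007 ]
pan outer top/corner [ 0.621  -0.0457  0.033 ]
pan outer top/corner [ 0.6356 -0.3972  0.033 ]
pan outer top/corner [ 0.4292 -0.4075  0.033 ]
pan outer top/corner [ 0.413  -0.0501  0.033 ]
wall [ 0.618  -0.1318  0.033 ]
wall [ 0.4219 -0.1396  0.033 ]
wall [ 0.6322 -0.3151  0.033 ]
wall [ 0.4315 -0.3194  0.033 ]
vial1 [0.7552 0.2496 0.    ]
dish [0.7716 0.1231 0.    ]
flask [ 0.7761 -0.1418  0.    ]
vial2 [ 0.7571 -0.2366  0.    ]
```

```bash
cat >> h.py <<'E'
from scipy.spatial.transform import Rotation as Ro
def down(a): # tool x yaw a (deg), z down
    a=np.radians(a);c,s=np.cos(a),np.sin(a)
    return np.array([[c,s,0],[s,-c,0],[0,0,-1.]])
def plan(pos,R1,g,P0=None,R0=None,v=.040,wr=7.0,n=None):
    s=read_state(); P0=np.array(s['ee_pos']) if P0 is None else np.array(P0); R0=np.array(s['tcp_rot']) if R0 is None else R0
    rv=Ro.from_matrix(R0.T@R1).as_rotvec(degrees=True); D=np.array(pos)-P0
    n=n or int(max(1,np.ceil(np.linalg.norm(D)/v),np.ceil(np.linalg.norm(rv)/wr)))
    P=P0.copy();R=R0.copy();rows=[]
    for k in range(n):
        d=np.round(R.T@(P0+D*(k+1)/n-P),4); r=np.round(rv/n,2)
        rows.append(d.tolist()+r.tolist()+[g]); P=P+R@d; R=R@Ro.from_rotvec(r,degrees=True).as_matrix()
    print(n,str(rows).replace(' ','')); print('end',P.round(4)); return P,R
E
python3 -c "
from h import *
plan([.487,.159,.22],down(39),0)"
```

```text
17 [[-0.0226,-0.0198,0.0042,-0.0,0.01,6.93,0],[-0.0249,-0.0169,0.0043,-0.0,0.01,6.93,0],[-0.0268,-0.0138,0.0042,-0.0,0.01,6.93,0],[-0.0282,-0.0105,0.0042,-0.0,0.01,6.93,0],[-0.0292,-0.007,0.0042,-0.0,0.01,6.93,0],[-0.0299,-0.0034,0.0042,-0.0,0.01,6.93,0],[-0.0301,0.0003,0.0042,-0.0,0.01,6.93,0],[-0.0298,0.0038,0.0042,-0.0,0.01,6.93,0],[-0.0292,0.0074,0.0042,-0.0,0.01,6.93,0],[-0.028,0.0109,0.0042,-0.0,0.01,6.93,0],[-0.0265,0.0142,0.0042,-0.0,0.01,6.93,0],[-0.0247,0.0173,0.0041,-0.0,0.01,6.93,0],[-0.0223,0.0201,0.0042,-0.0,0.01,6.93,0],[-0.0198,0.0227,0.0042,-0.0,0.01,6.93,0],[-0.0169,0.0249,0.0042,-0.0,0.01,6.93,0],[-0.0137,0.0268,0.0041,-0.0,0.01,6.93,0],[-0.0104,0.0282,0.0042,-0.0,0.01,6.93,0]]
end [0.487 0.159 0.22 ]
```

Call:
{"op": "carry_out", "data": {
  "deltas": [
    [-0.0226, -0.0198, 0.0042, 0, 0, 6.93, 0],
    [-0.0249, -0.0169, 0.0043, 0, 0, 6.93, 0],
    [-0.0268, -0.0138, 0.0042, 0, 0, 6.93, 0],
    [-0.0282, -0.0105, 0.0042, 0, 0, 6.93, 0],
    [-0.0292, -0.007, 0.0042, 0, 0, 6.93, 0],
    [-0.0299, -0.0034, 0.0042, 0, 0, 6.93, 0],
    [-0.0301, 0.0003, 0.0042, 0, 0, 6.93, 0],
    [-0.0298, 0.0038, 0.0042, 0, 0, 6.93, 0],
    [-0.0292, 0.0074, 0.0042, 0, 0, 6.93, 0],
    [-0.028, 0.0109, 0.0042, 0, 0, 6.93, 0],
    [-0.0265, 0.0142, 0.0042, 0, 0, 6.93, 0],
    [-0.0247, 0.0173, 0.0041, 0, 0, 6.93, 0],
    [-0.0223, 0.0201, 0.0042, 0, 0, 6.93, 0],
    [-0.0198, 0.0227, 0.0042, 0, 0, 6.93, 0],
    [-0.0169, 0.0249, 0.0042, 0, 0, 6.93, 0],
    [-0.0137, 0.0268, 0.0041, 0, 0, 6.93, 0],
    [-0.0104, 0.0282, 0.0042, 0, 0, 6.93, 0]
  ]
}}

```text
time_s: 1.52
ee_pos: [0.4874, 0.1581, 0.2206]
tcp_rot: [[0.781, 0.625, -0.0], [0.625, -0.781, 0.0], [-0.0, -0.0, -1.0]]
ft_force: [0.6, 0.1, -0.9]
width: 1.002
```

Run:
```python
from h import *
c=get_calibration('wrist');a=snapshot('wrist');np.save('cw.npy',c,allow_pickle=True)
save(a,'w1.png',s=1.42)
s=read_state();print(s['time_s'],s['ee_pos'],np.round(s['tcp_rot'],3).tolist(),s['joint_pos'].round(1))
X=np.load('cw.npy',allow_pickle=True).item()
for n,q in(('Bgrip',(.487,.159,.011)),('Bhook',(.539,.201,.015)),('Aeye',(.556,.209,.026)),('Beye',(.446,.133,.028))):print(n,p(c,q)*1.42)
```

```text
1.5667 [0.48965637 0.15143616 0.22037422] [[0.789, 0.615, 0.002], [0.615, -0.789, -0.004], [-0.001, 0.004, -1.0]] [-46.5  17.7  29.9 115.6 -11.1  49.5 -62.6]
Bgrip [387.54897991 281.48830407]
Bhook [386.95952337 179.56786948]
Aeye [394.23154661 148.23628217]
Beye [379.65163825 357.53358378]
```

View pics/w1.png

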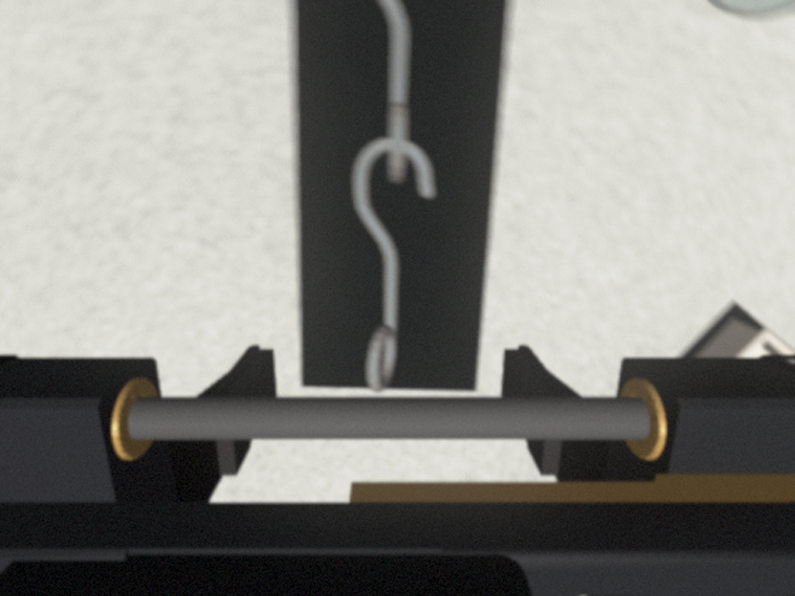

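The wrist view shows B's shank running from (390,260) to (389,325), its hook centre at about (394,177), and A's eye spanning y 103-183 at x 397. This agrees with the top view, so I'm going in to grasp B.

Run:
```python
from h import *
c=np.load('cw.npy',allow_pickle=True).item()
for n,q,z in(('Bg',(391,281),.011),('Bs1',(392,255),.012),('Bs2',(389.5,322),.009),('Bh',(394,177),.015),('Ae',(397,146),.026),('As',(398,90),.007)):print(n,w(c,(q[0]/1.42,q[1]/1.42),z).round(4))
h=w(c,(394/1.42,177/1.42),.015);e=w(c,(391/1.42,281/1.42),.011);print(np.degrees(np.arctan2(*(h-e)[1::-1])),np.hypot(*(h-e)[:2]))
R=down(38)
P,_=plan([.487,.158,.13],R,0,n=4); plan([.487,.158,.0750],R,0,P0=P,R0=R,n=5)
```

```text
Bg [0.4887 0.1574 0.011 ]
Bs1 [0.5032 0.1681 0.012 ]
Bs2 [0.4647 0.1395 0.009 ]
Bh [0.543  0.1985 0.015 ]
Ae [0.558  0.2085 0.026 ]
As [0.5847 0.2288 0.007 ]
37.16672435236606 0.06808532033883703
4 [[0.0005,-0.0018,0.0226,0.06,0.02,-0.02,0],[0.0005,-0.0018,0.0226,0.06,0.02,-0.02,0],[0.0005,-0.0017,0.0226,0.06,0.02,-0.02,0],[0.0005,-0.0018,0.0226,0.06,0.02,-0.02,0]]
end [0.487 0.158 0.13 ]
5 [[0.0,0.0,0.011,0.0,0.0,0.0,0],[0.0,0.0,0.011,0.0,0.0,0.0,0],[0.0,0.0,0.011,0.0,0.0,0.0,0],[0.0,0.0,0.011,0.0,0.0,0.0,0],[0.0,0.0,0.011,0.0,0.0,0.0,0]]
end [0.487 0.158 0.075]
```

Call:
{"op": "carry_out", "data": {
  "deltas": [
    [0, 0.0006, 0.025, 0, 0, 0.5, 0],
    [0, 0.0006, 0.025, 0, 0, 0.5, 0],
    [0, 0.0006, 0.025, 0, 0, 0.5, 0],
    [0, 0, 0.02, 0, 0, 0, 0],
    [0, 0, 0.02, 0, 0, 0, 0],
    [0, 0, 0.015, 0, 0, 0, 0],
    [0, 0, 0.01, 0, 0, 0, 0],
    [0, 0, 0.005, 0, 0, 0, 0],
    [0, 0, 0, 0, 0, 0, 0],
    [0, 0, 0, 0, 0, 0, 0]
  ]
}}

```text
time_s: 2.4
ee_pos: [0.4887, 0.1582, 0.0763]
tcp_rot: [[0.793, 0.609, 0.001], [0.609, -0.793, 0.0], [0.001, 0.0, -1.0]]
ft_force: [0.2, 0.0, -0.2]
width: 1.002
```

Position is good. Now closing on the shank.

Call:
{"op": "carry_out", "data": {
  "deltas": [
    [0, 0, 0.001, 0, 0, 0, 0.5],
    [0, 0, 0, 0, 0, 0, 1],
    [0, 0, 0, 0, 0, 0, 1],
    [0, 0, 0, 0, 0, 0, 1],
    [0, 0, 0, 0, 0, 0, 1],
    [0, 0, 0, 0, 0, 0, 1],
    [0, 0, 0, 0, 0, 0, 1],
    [0, 0, 0, 0, 0, 0, 1]
  ],
  "newtons": 40
}}

```text
time_s: 3.07
ee_pos: [0.4884, 0.1581, 0.075]
tcp_rot: [[0.793, 0.609, 0.0], [0.609, -0.793, 0.0], [0.0, -0.0, -1.0]]
ft_force: [0.2, -0.2, 0.4]
width: 0.48
```

Call:
{"op": "carry_out", "data": {
  "deltas": [
    [0, 0, 0, 0, 0, 0, 1],
    [0, 0, 0, 0, 0, 0, 1],
    [0, 0, 0, 0, 0, 0, 1],
    [0, 0, 0, 0, 0, 0, 1],
    [0, 0, 0, 0, 0, 0, 1],
    [0, 0, 0, 0, 0, 0, 1],
    [0, 0, 0, 0, 0, 0, 1]
  ]
}}

```text
time_s: 3.65
ee_pos: [0.4883, 0.1582, 0.075]
tcp_rot: [[0.793, 0.609, -0.0], [0.609, -0.793, 0.0], [0.0, -0.0, -1.0]]
ft_force: [-1.3, 1.3, 0.7]
width: 0.08
```

Call:
{"op": "carry_out", "data": {
  "deltas": [
    [0, 0, -0.003, 0, 0, 0, 1],
    [0, 0, -0.003, 0, 0, 0, 1],
    [0, 0, -0.003, 0, 0, 0, 1],
    [0, 0, 0, 0, 0, 0, 1],
    [0.0003, 0.0059, 0, 0, 0, -5, 1],
    [0.0003, 0.0059, 0, 0, 0, -5, 1],
    [0.0003, 0.0059, 0, 0, 0, -5, 1],
    [0.0003, 0.0059, 0, 0, 0, -5, 1],
    [0.0003, 0.0059, 0, 0, 0, -5, 1],
    [0.0003, 0.0059, 0, 0, 0, -5, 1],
    [0.0003, 0.0059, 0, 0, 0, -5, 1],
    [0.0003, 0.0059, 0, 0, 0, -5, 1],
    [0, 0, 0, 0, 0, 0, 1]
  ]
}}

```text
time_s: 4.73
ee_pos: [0.5288, 0.1328, 0.0841]
tcp_rot: [[0.216, 0.976, 0.002], [0.976, -0.216, 0.0], [0.001, 0.002, -1.0]]
ft_force: [0.5, -0.6, -0.5]
width: 0.078
```

Run:
```python
from h import *
c=get_calibration('side');q=p(c,(.55,.2,.02));print(q)
b=snapshot('side');a=snapshot('top')
x,y=map(int,q)
B=cv2.resize(b[max(0,y-50):y+50,x-50:x+50],(400,400),interpolation=cv2.INTER_CUBIC)
A=cv2.resize(a[165:265,140:240],(400,400),interpolation=cv2.INTER_CUBIC)
save(np.hstack([A,B]),'mid.png')
```

```text
[247.63245354 189.54896207]
```

View pics/mid.png

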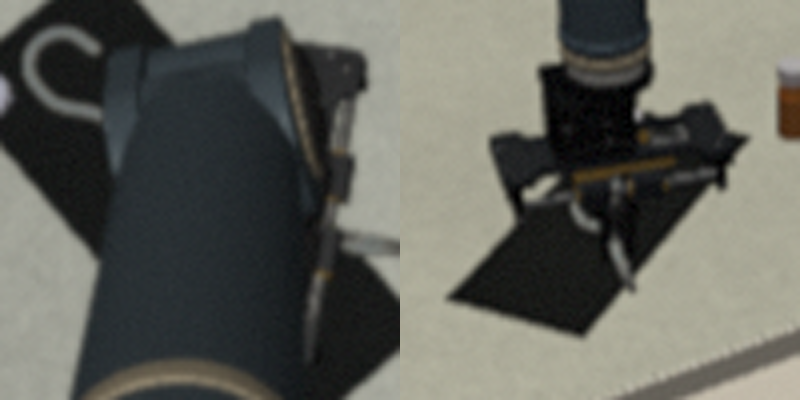

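The arm hides most of it, but A hasn't moved, B is held and the forces are nil. Continuing the turn to 100 degrees, then a wrist view.

Call:
{"op": "carry_out", "data": {
  "deltas": [
    [0.0003, 0.0059, 0, 0, 0, -5, 1],
    [0.0003, 0.0059, 0, 0, 0, -5, 1],
    [0.0003, 0.0059, 0, 0, 0, -5, 1],
    [0.0003, 0.0059, 0, 0, 0, -5, 1],
    [0.0003, 0.0059, 0, 0, 0, -5, 1],
    [0.0003, 0.0059, 0, 0, 0, -5, 1],
    [0.0003, 0.0059, 0, 0, 0, -5, 1],
    [0.0003, 0.0059, 0, 0, 0, -5, 1],
    [0.0003, 0.0059, 0, 0, 0, -5, 1],
    [0.0003, 0.0059, 0, 0, 0, -5, 1],
    [0.0003, 0.0059, 0, 0, 0, -5, 1],
    [0.0003, 0.0059, 0, 0, 0, -5, 1],
    [0, 0, 0, 0, 0, 0, 1],
    [0, 0, 0, 0, 0, 0, 1]
  ]
}}

```text
time_s: 6.0
ee_pos: [0.5915, 0.1545, 0.0837]
tcp_rot: [[-0.735, 0.678, -0.001], [0.678, 0.735, -0.0], [0.001, -0.001, -1.0]]
ft_force: [0.3, 0.2, -1.2]
width: 0.075
```

Run:
```python
from h import *
a=snapshot('wrist')
save(a,'w2.png',(140,0,420,290),2)
print(p(get_calibration('wrist'),(.558,.2085,.026)))
```

```text
[313.72736745 150.66427992]
```

View pics/w2.png

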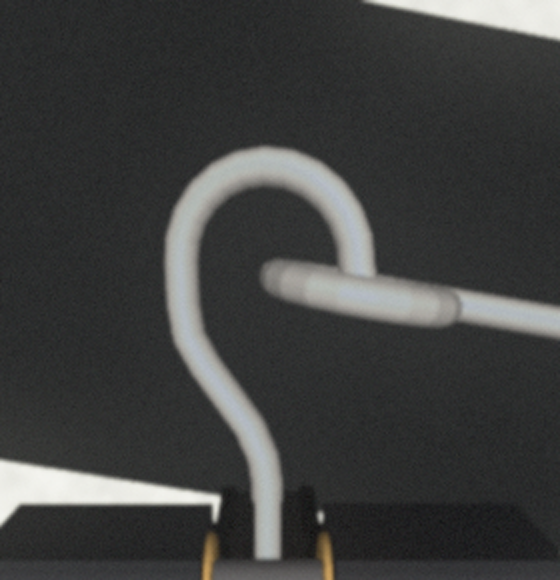

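B's tip sits just inside A's eye: the eye bar runs (262,275)-(460,305) and B's arc ends at (358,275). I'll draw 18 mm along +x, then move sideways clear to B's own +y, low over the mat.

Call:
{"op": "carry_out", "data": {
  "deltas": [
    [0.004, 0, 0, 0, 0, 0, 1],
    [0.005, 0, 0, 0, 0, 0, 1],
    [0.005, 0, 0, 0, 0, 0, 1],
    [0.004, 0, 0, 0, 0, 0, 1],
    [0, 0, 0, 0, 0, 0, 1],
    [0, -0.01, 0, 0, 0, 0, 1],
    [0, -0.012, 0, 0, 0, 0, 1],
    [0, -0.014, 0, 0, 0, 0, 1],
    [0, -0.012, 0, 0, 0, 0, 1],
    [0, -0.012, 0, 0, 0, 0, 1],
    [0, 0, 0, 0, 0, 0, 1],
    [0, 0, 0, 0, 0, 0, 1]
  ]
}}

```text
time_s: 7.05
ee_pos: [0.538, 0.1213, 0.0841]
tcp_rot: [[-0.736, 0.677, 0.0], [0.677, 0.736, -0.0], [-0.0, 0.0, -1.0]]
ft_force: [0.0, 0.2, -1.0]
width: 0.076
```

Run:
```python
from h import *
a=snapshot('wrist')
save(a,'w3.png',(70,0,490,300),1.6)
P,R=plan([.524,.11,.15],read_state()['tcp_rot'],1)
R=np.array(R)
P,R2=plan([.529,-.089,.15],down(182.4),1,P0=P,R0=R)
```

```text
2 [[0.0013,-0.0094,-0.0329,0.0,0.0,0.0,1],[0.0012,-0.0094,-0.0329,0.0,0.0,0.0,1]]
end [0.524 0.11  0.15 ]
7 [[-0.0197,-0.0205,-0.0,0.01,0.01,-6.42,1],[-0.0174,-0.0225,-0.0,0.01,0.01,-6.42,1],[-0.0147,-0.0243,-0.0001,0.01,0.01,-6.42,1],[-0.0119,-0.0259,0.0,0.01,0.01,-6.42,1],[-0.0089,-0.027,0.0,0.01,0.01,-6.42,1],[-0.0059,-0.0278,0.0,0.01,0.01,-6.42,1],[-0.0027,-0.0283,0.0,0.01,0.01,-6.42,1]]
end [ 0.529 -0.089  0.15 ]
```

View pics/w3.png

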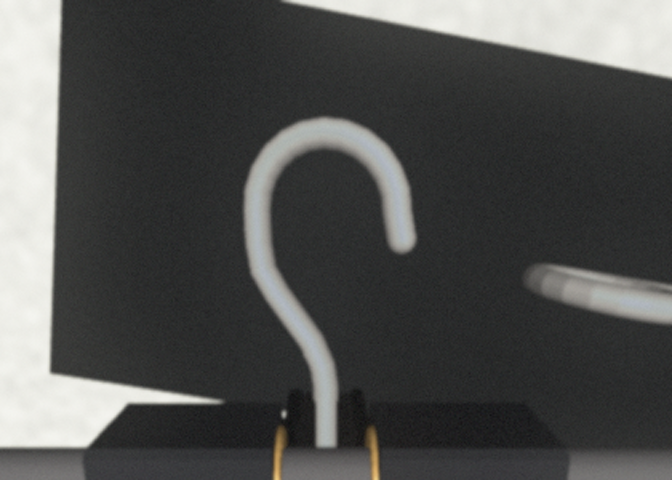

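They're apart: B's free tip is at (402,245) and A's eye starts at (525,280). Carrying B to the left empty pan.

Call:
{"op": "carry_out", "data": {
  "deltas": [
    [0, 0, -0.01, 0, 0, 0, 1],
    [0, 0, -0.025, 0, 0, 0, 1],
    [0.0025, -0.019, -0.031, 0, 0, 0, 1],
    [-0.0197, -0.0205, 0, 0, 0, -6.42, 1],
    [-0.0174, -0.0225, 0, 0, 0, -6.42, 1],
    [-0.0147, -0.0243, 0, 0, 0, -6.42, 1],
    [-0.0119, -0.0259, 0, 0, 0, -6.42, 1],
    [-0.0089, -0.027, 0, 0, 0, -6.42, 1],
    [-0.0059, -0.0278, 0, 0, 0, -6.42, 1],
    [-0.0027, -0.0283, 0, 0, 0, -6.42, 1],
    [0, 0, 0, 0, 0, 0, 1],
    [0, 0, 0, 0, 0, 0, 1],
    [0, 0, 0, 0, 0, 0, 1],
    [0, 0, 0, 0, 0, 0, 1]
  ]
}}

```text
time_s: 8.27
ee_pos: [0.5292, -0.0874, 0.1503]
tcp_rot: [[-0.999, -0.045, 0.001], [-0.045, 0.999, 0.001], [-0.001, 0.001, -1.0]]
ft_force: [-0.6, -0.2, -1.3]
width: 0.072
```

Run:
```python
from h import *
c=get_calibration('side');q=p(c,(.52,-.09,.08));x,y=map(int,q)
b=snapshot('side');a=snapshot('wrist')
B=cv2.resize(b[y-60:y+60,x-60:x+60],(480,480),interpolation=cv2.INTER_CUBIC)
A=cv2.resize(a[0:420,140:420],(320,480))
save(np.hstack([A,B]),'pan_b.png');s=read_state();print(s['ee_pos'],s['joint_pos'].round(0))
cw=get_calibration('wrist');print([(p(cw,(.519+d[0],-.09+d[1],.033))-[140,0])*8/7 for d in((.1,.04),(.1,-.04),(-.1,.04),(-.1,-.04))])
```

```text
[ 0.52901056 -0.08739573  0.15013696] [ 16.  25. -14. 114.   8.  42.  90.]
[array([202.83790552, 396.17536546]), array([ 83.20674998, 391.58242546]), array([234.01301435,  71.86184704]), array([80.78451565, 64.43898148])]
```

View pics/pan_b.png

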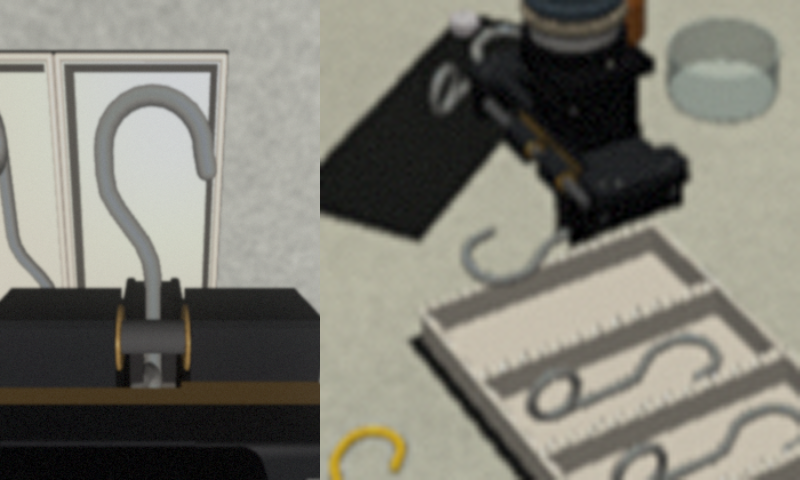

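B hangs level over the left empty pan: its hook spans (97-213), its tip is at (207,175) and the inner walls are at (65-215), so it sits a few mm right of centre. Shifting 4 mm and lowering.

Call:
{"op": "carry_out", "data": {
  "deltas": [
    [0, -0.002, 0.012, 0, 0, 0, 1],
    [0, -0.002, 0.018, 0, 0, 0, 1],
    [0, 0, 0.016, 0, 0, 0, 1],
    [0, 0, 0.012, 0, 0, 0, 1],
    [0, 0, 0.008, 0, 0, 0, 1],
    [0, 0, 0.004, 0, 0, 0, 1],
    [0, 0, 0.002, 0, 0, 0, 1],
    [0, 0, 0, 0, 0, 0, 1],
    [0, 0, 0, 0, 0, 0, 1]
  ]
}}

```text
time_s: 9.12
ee_pos: [0.5295, -0.093, 0.0784]
tcp_rot: [[-0.999, -0.043, 0.002], [-0.043, 0.999, -0.0], [-0.002, -0.0, -1.0]]
ft_force: [0.3, -0.0, -1.0]
width: 0.075
```

Call:
{"op": "carry_out", "data": {
  "deltas": [
    [0, 0, 0.001, 0, 0, 0, 1],
    [0, 0, 0, 0, 0, 0, 0.92],
    [0, 0, 0, 0, 0, 0, 0.85],
    [0, 0, 0, 0, 0, 0, 0.78],
    [0, 0, 0, 0, 0, 0, 0.7],
    [0, 0, 0, 0, 0, 0, 0.7],
    [0, 0, 0, 0, 0, 0, 0.7],
    [0, 0, 0, 0, 0, 0, 0.7]
  ]
}}

```text
time_s: 9.78
ee_pos: [0.5288, -0.0931, 0.0768]
tcp_rot: [[-0.999, -0.042, -0.0], [-0.042, 0.999, 0.0], [0.0, 0.0, -1.0]]
ft_force: [0.2, 0.6, 0.0]
width: 0.291
```

Run:
```python
from h import *
R=read_state()['tcp_rot']
plan([.597,.241,.20],down(218),0,P0=[.5288,-.0931,.20],R0=np.array(down(182.4)))
```

```text
9 [[-0.0091,0.0368,0.0,0.0,0.0,-3.96,0],[-0.0117,0.036,0.0,0.0,0.0,-3.96,0],[-0.0141,0.0352,0.0,0.0,0.0,-3.96,0],[-0.0165,0.0341,0.0,0.0,0.0,-3.96,0],[-0.0188,0.0329,0.0,0.0,0.0,-3.96,0],[-0.021,0.0315,0.0,0.0,0.0,-3.96,0],[-0.0232,0.03,0.0,0.0,0.0,-3.96,0],[-0.0252,0.0283,0.0,0.0,0.0,-3.96,0],[-0.0271,0.0265,0.0,0.0,0.0,-3.96,0]]
end [0.597 0.241 0.2  ]
```

Call:
{"op": "carry_out", "data": {
  "deltas": [
    [0, 0, -0.015, 0, 0, 0, 0.7],
    [0, 0, -0.03, 0, 0, 0, 0.7],
    [0, 0, -0.04, 0, 0, 0, 0.4],
    [0, 0, -0.038, 0, 0, 0, 0],
    [-0.0091, 0.0368, 0, 0, 0, -3.96, 0],
    [-0.0117, 0.036, 0, 0, 0, -3.96, 0],
    [-0.0141, 0.0352, 0, 0, 0, -3.96, 0],
    [-0.0165, 0.0341, 0, 0, 0, -3.96, 0],
    [-0.0188, 0.0329, 0, 0, 0, -3.96, 0],
    [-0.021, 0.0315, 0, 0, 0, -3.96, 0],
    [-0.0232, 0.03, 0, 0, 0, -3.96, 0],
    [-0.0252, 0.0283, 0, 0, 0, -3.96, 0],
    [-0.0271, 0.0265, 0, 0, 0, -3.96, 0],
    [0, 0, 0, 0, 0, 0, 0],
    [0, 0, 0, 0, 0, 0, 0],
    [0, 0, 0, 0, 0, 0, 0]
  ]
}}

```text
time_s: 11.12
ee_pos: [0.5967, 0.2404, 0.1994]
tcp_rot: [[-0.787, -0.616, -0.001], [-0.616, 0.787, -0.001], [0.001, -0.0, -1.0]]
ft_force: [0.2, -0.3, 0.9]
width: 0.999
```

Run:
```python
from h import *
c=get_calibration('wrist');a=snapshot('wrist');t=snapshot('top')
np.save('cw.npy',c,allow_pickle=True)
A=cv2.resize(a[0:420,80:480],(480,504),interpolation=cv2.INTER_CUBIC)
B=cv2.resize(t[160:270,275:345],(320,504),interpolation=cv2.INTER_CUBIC)
save(np.hstack([A,B]),'w4.png');s=read_state();print(s['time_s'],s['ee_pos'],s['joint_pos'].round(0))
for q in((.597,.241,.007),(.558,.2085,.026),(.58,.2265,.007)):print((p(c,q)-[80,0])*1.2)
```

```text
11.2167 [0.59708741 0.23903508 0.19962535] [ -8.  31. -25.  97.  15.  56.  89.]
[232.1150405  248.13624735]
[229.7610902  183.00996427]
[230.84015376 219.16957129]
```

View pics/w4.png

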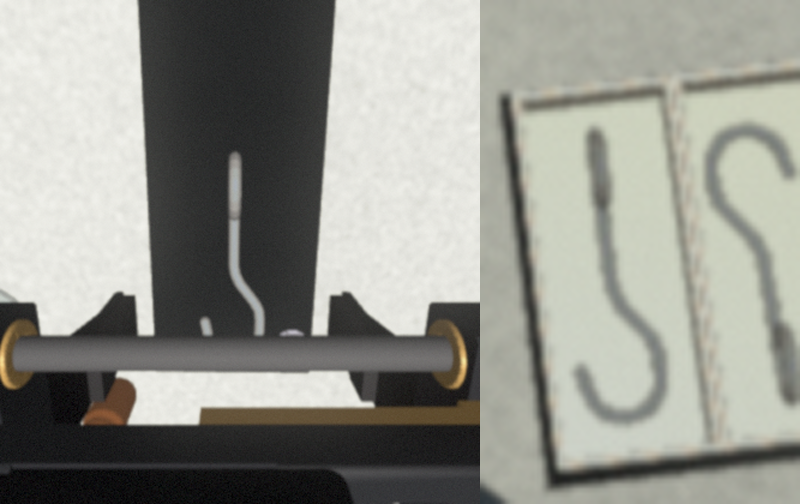

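B lies flat and eye-up inside the left pan, clear of all walls. A is undisturbed, with its eye at (235,152-218) and its shank at x 233, where expected. Descending to grip A.

Call:
{"op": "carry_out", "data": {
  "deltas": [
    [0, 0, 0.02, 0, 0, 0, 0],
    [0, 0, 0.025, 0, 0, 0, 0],
    [0, 0, 0.025, 0, 0, 0, 0.2],
    [0, 0, 0.02, 0, 0, 0, 0.4],
    [0, 0, 0.016, 0, 0, 0, 0.5],
    [0, 0, 0.01, 0, 0, 0, 0.5],
    [0, 0, 0.006, 0, 0, 0, 0.5],
    [0, 0, 0.003, 0, 0, 0, 0.5],
    [0, 0, 0, 0, 0, 0, 0.5],
    [0, 0, 0, 0, 0, 0, 0.5]
  ]
}}

```text
time_s: 12.05
ee_pos: [0.5975, 0.2412, 0.0759]
tcp_rot: [[-0.787, -0.616, 0.001], [-0.616, 0.787, 0.001], [-0.002, -0.0, -1.0]]
ft_force: [0.1, -0.1, -0.1]
width: 0.527
```

Call:
{"op": "carry_out", "data": {
  "deltas": [
    [0, 0, 0.001, 0, 0, 0, 1],
    [0, 0, 0, 0, 0, 0, 1],
    [0, 0, 0, 0, 0, 0, 1],
    [0, 0, 0, 0, 0, 0, 1],
    [0, 0, 0, 0, 0, 0, 1],
    [0, 0, 0, 0, 0, 0, 1],
    [0, 0, 0, 0, 0, 0, 1],
    [0, 0, 0, 0, 0, 0, 1],
    [0, 0, 0, 0, 0, 0, 1],
    [0, 0, 0, 0, 0, 0, 1],
    [0, 0, 0, 0, 0, 0, 1]
  ]
}}

```text
time_s: 12.97
ee_pos: [0.5969, 0.2412, 0.074]
tcp_rot: [[-0.787, -0.617, 0.0], [-0.617, 0.787, 0.0], [-0.0, 0.0, -1.0]]
ft_force: [-0.3, 0.1, 0.8]
width: 0.076
```

Run:
```python
from h import *
# pan R centre (.5304,-.360); earlier pan L needed ~-2mm y; hanger x yaw 2.4 -> grip at pan x -10
plan([.5204,-.362,.17],down(182.4),1,P0=[.5972,.2412,.17],R0=np.array(down(218)))
```

```text
16 [[0.027,-0.0268,0.0,0.0,0.0,2.23,1],[0.0259,-0.0277,0.0,0.0,0.0,2.23,1],[0.0249,-0.0288,0.0,0.0,0.0,2.23,1],[0.0236,-0.0297,0.0,0.0,0.0,2.23,1],[0.0226,-0.0306,0.0,0.0,0.0,2.23,1],[0.0213,-0.0315,0.0,0.0,0.0,2.23,1],[0.02,-0.0323,0.0,0.0,0.0,2.23,1],[0.0188,-0.033,0.0,0.0,0.0,2.23,1],[0.0175,-0.0337,0.0,0.0,0.0,2.23,1],[0.0162,-0.0344,0.0,0.0,0.0,2.23,1],[0.0148,-0.035,0.0,0.0,0.0,2.23,1],[0.0135,-0.0356,0.0,0.0,0.0,2.23,1],[0.012,-0.036,0.0,0.0,0.0,2.23,1],[0.0107,-0.0365,0.0,0.0,0.0,2.23,1],[0.0092,-0.0369,0.0,0.0,0.0,2.23,1],[0.0078,-0.0372,0.0,0.0,0.0,2.23,1]]
end [ 0.5204 -0.362   0.17  ]
```

Call:
{"op": "carry_out", "data": {
  "deltas": [
    [0, 0, -0.01, 0, 0, 0, 1],
    [0, 0, -0.02, 0, 0, 0, 1],
    [0, 0, -0.03, 0, 0, 0, 1],
    [0, 0, -0.036, 0, 0, 0, 1],
    [0.027, -0.0268, 0, 0, 0, 2.23, 1],
    [0.0259, -0.0277, 0, 0, 0, 2.23, 1],
    [0.0249, -0.0288, 0, 0, 0, 2.23, 1],
    [0.0236, -0.0297, 0, 0, 0, 2.23, 1],
    [0.0226, -0.0306, 0, 0, 0, 2.23, 1],
    [0.0213, -0.0315, 0, 0, 0, 2.23, 1],
    [0.02, -0.0323, 0, 0, 0, 2.23, 1],
    [0.0188, -0.033, 0, 0, 0, 2.23, 1],
    [0.0175, -0.0337, 0, 0, 0, 2.23, 1],
    [0.0162, -0.0344, 0, 0, 0, 2.23, 1],
    [0.0148, -0.035, 0, 0, 0, 2.23, 1],
    [0.0135, -0.0356, 0, 0, 0, 2.23, 1],
    [0.012, -0.036, 0, 0, 0, 2.23, 1],
    [0.0107, -0.0365, 0, 0, 0, 2.23, 1],
    [0.0092, -0.0369, 0, 0, 0, 2.23, 1],
    [0.0078, -0.0372, 0, 0, 0, 2.23, 1]
  ],
  "newtons": 50
}}

```text
time_s: 14.63
ee_pos: [0.5202, -0.3639, 0.1704]
tcp_rot: [[-0.999, -0.04, 0.0], [-0.04, 0.999, 0.0], [-0.0, 0.0, -1.0]]
ft_force: [0.7, 0.8, -1.7]
width: 0.069
```

Call:
{"op": "carry_out", "data": {
  "deltas": [
    [0, 0, 0.01, 0, 0, 0, 1],
    [0, 0, 0.01, 0, 0, 0, 1],
    [0, 0, 0, 0, 0, 0, 1],
    [0, 0, 0, 0, 0, 0, 1],
    [0, 0, 0, 0, 0, 0, 1]
  ]
}}

```text
time_s: 15.05
ee_pos: [0.5217, -0.3603, 0.1501]
tcp_rot: [[-0.999, -0.045, 0.0], [-0.045, 0.999, 0.001], [-0.0, 0.001, -1.0]]
ft_force: [0.3, 0.4, -0.3]
width: 0.071
```

Run:
```python
from h import *
c=get_calibration('side');q=p(c,(.52,-.36,.08));x,y=map(int,q)
b=snapshot('side');a=snapshot('wrist')
B=cv2.resize(b[y-60:y+60,x-60:x+60],(480,480),interpolation=cv2.INTER_CUBIC)
A=cv2.resize(a[0:420,140:420],(320,480))
save(np.hstack([A,B]),'pan_a.png');s=read_state();print(s['ee_pos'],s['joint_pos'].round(0))
```

```text
[ 0.52177836 -0.36094265  0.15053775] [ 39.  32. -11. 101.   8.  48. 117.]
```

View pics/pan_a.png

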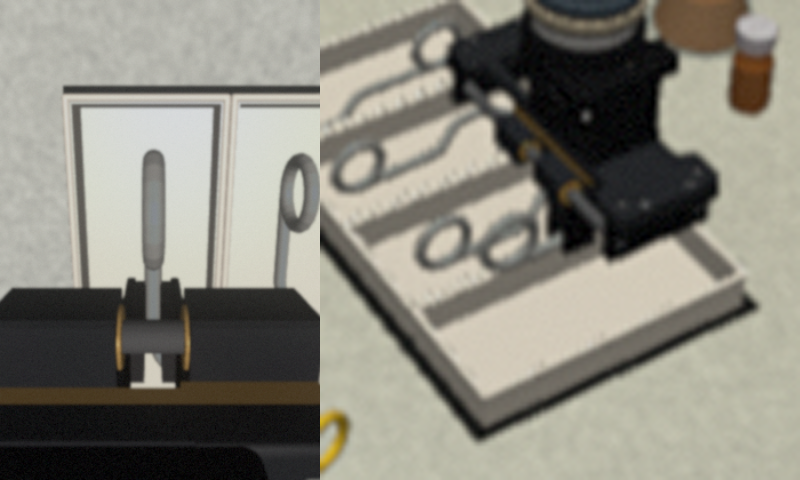

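A hangs level over the right empty pan with its eye at (152,150-268), near the middle between the inner walls at (78) and (217). Setting it down.

Call:
{"op": "carry_out", "data": {
  "deltas": [
    [0, -0.002, 0.012, 0, 0, 0, 1],
    [0, 0, 0.018, 0, 0, 0, 1],
    [0, 0, 0.016, 0, 0, 0, 1],
    [0, 0, 0.012, 0, 0, 0, 1],
    [0, 0, 0.008, 0, 0, 0, 1],
    [0, 0, 0.004, 0, 0, 0, 1],
    [0, 0, 0.002, 0, 0, 0, 1],
    [0, 0, 0, 0, 0, 0, 1],
    [0, 0, 0, 0, 0, 0, 1]
  ]
}}

```text
time_s: 15.9
ee_pos: [0.5215, -0.3645, 0.0785]
tcp_rot: [[-0.999, -0.042, 0.001], [-0.042, 0.999, -0.001], [-0.001, -0.001, -1.0]]
ft_force: [-0.6, 0.2, -0.9]
width: 0.073
```

Call:
{"op": "carry_out", "data": {
  "deltas": [
    [0, 0, 0.0005, 0, 0, 0, 1],
    [0, 0, 0, 0, 0, 0, 0.92],
    [0, 0, 0, 0, 0, 0, 0.85],
    [0, 0, 0, 0, 0, 0, 0.78],
    [0, 0, 0, 0, 0, 0, 0.7],
    [0, 0, 0, 0, 0, 0, 0.7],
    [0, 0, 0, 0, 0, 0, 0.7],
    [0, 0, 0, 0, 0, 0, 0.7],
    [0, 0, -0.015, 0, 0, 0, 0.7],
    [0, 0, -0.03, 0, 0, 0, 0.7],
    [0, 0, -0.04, 0, 0, 0, 0.7],
    [0, 0, -0.04, 0, 0, 0, 0.7],
    [-0.03, 0.03, -0.02, 0, 0, 0, 0.7],
    [0, 0.04, 0, 0, 0, 0, 0.7],
    [0, 0.04, 0, 0, 0, 0, 0.7],
    [0, 0.04, 0, 0, 0, 0, 0.7],
    [0, 0.04, 0, 0, 0, 0, 0.7],
    [0, 0.04, 0, 0, 0, 0, 0.7],
    [0, 0.04, 0, 0, 0, 0, 0.7],
    [0, 0, 0, 0, 0, 0, 0.7]
  ]
}}

```text
time_s: 17.57
ee_pos: [0.5362, -0.0867, 0.2207]
tcp_rot: [[-0.998, -0.055, 0.0], [-0.055, 0.998, 0.005], [-0.001, 0.005, -1.0]]
ft_force: [-0.8, 0.5, 0.5]
width: 0.301
```

Call:
{"op": "carry_out", "data": {
  "deltas": [
    [0, 0.04, 0, 0, 0, 0, 0.7],
    [0, 0.04, 0, 0, 0, 0, 0.7],
    [0, 0.04, 0, 0, 0, 0, 0.7],
    [0, 0.04, 0, 0, 0, 0, 0.7],
    [0, 0.04, 0, 0, 0, 0, 0.7],
    [0, 0, 0, 0, 0, 0, 0.7],
    [0, 0, 0, 0, 0, 0, 0.7],
    [0, 0, 0, 0, 0, 0, 0.7]
  ]
}}

```text
time_s: 18.23
ee_pos: [0.5281, 0.1025, 0.2201]
tcp_rot: [[-0.999, -0.042, -0.0], [-0.042, 0.999, -0.001], [0.0, -0.001, -1.0]]
ft_force: [0.4, -0.7, -0.8]
width: 0.301
```

Run:
```python
from h import *
t=snapshot('top')
save(t,'end.png',(200,100,460,280),3)
print(read_state()['ee_pos'])
```

```text
[0.5282621  0.10156963 0.22002116]
```

View pics/end.png

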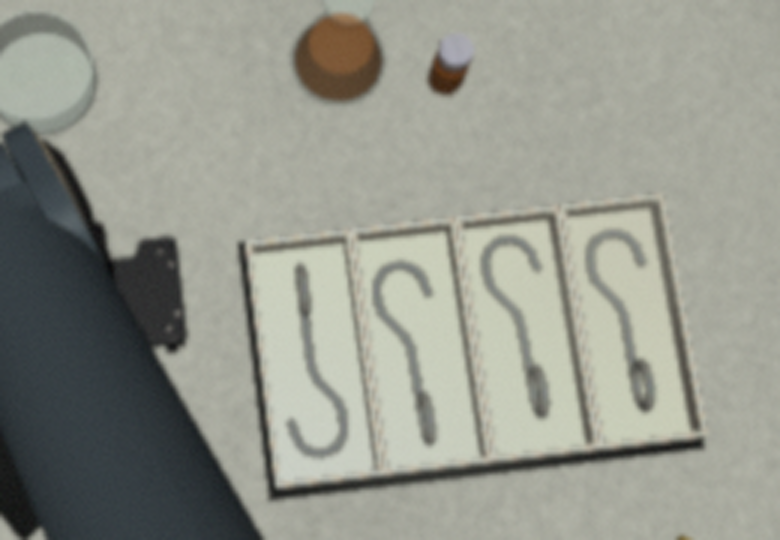

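All four pans now hold one flat hanger with its eye up: B at (315,360), the stored pair unmoved at (410,350) and (515,325), and A at (618,320). The dish, flask and vial in view are in place. Handing in.

```bash
python3 -c "
from rig import close_job
print(close_job())"
```

```text
the job is handed in; nothing more can be done
None
```

The hangers are unhooked and each lies in its own empty pan: hanger B in the left one, hanger A in the right one. I handed the job in at about 18 s; the hand-in reports no verdict.

- **Unhooking:** I gripped B by the shank, raised it 9 mm and turned it 100° about its hook centre. I then drew it 18 mm along its own +x instead of the suggested 60 mm, because the fingers would have met A's eye, and moved it 60 mm sideways clear. Forces stayed around 1 N or less. A wrist picture showed the two apart.
- **Placing:** I set each hanger down with the fingertips about 1–2 mm above the pan floor and opened the fingers only part way.
- **Last checks:** In the final top view both hangers lie lengthwise inside their pans, eye up, with the hooks near the pan centrelines. The stored hangers, the flask, the dish and the vial in that view look unmoved, and the gripper was clear of everything. I did not measure tilt; flatness is judged from the top view only. The arm hid the vial beside the mat in that last picture. None of the checks failed or disagreed.

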